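# Push a standpipe tube home into a push-in fitting

### The arm

A 6-joint arm with a two-finger parallel gripper is mounted at the origin on the work surface. World frame = base frame: x ahead of the robot, y to its left, z up, the work surface at z = 0. Lengths are in m, angles in rad, forces in N, time in s.
With the tool pointing down it reaches from about 0.35 to 1 m from the base axis. Payload 7.1 kg.
Tool frame: the origin (TCP) lies midway between the tips of the shut fingers; the grasp point (between the pads) lies 19 mm behind it; z points along the fingers, y is the direction in which the jaws open and shut (so a half turn about z gives the same grasp; the last joint's range is limited). The gripper opens to 85 mm and grips with 20 to 120 N. Pads are 22 mm wide; open, the fingers measure 114 mm over their backs; the gripper's body (76 mm by 85 mm) begins 54 mm behind the grasp point. The pads swing forward as they close: fully open they stand 13 mm farther back than shut.
Start: joints at [1.219, 0.423, 1.63, -0, 1.089, -0.019], TCP at [0.204, 0.591, 0.231] pointing down, gripper open.
Joint ranges: [-3, 3], [-0.9, 2.11], [0.09, 2.58], [-1.31, 4.45], [0.11, 2.69], [-2.54, 2.54]. Speed limits (rad/s): [2.39, 2.39, 3.01, 3.14, 3.14, 3.14].

### API

Orientations are given as a rotation vector (axis times angle).
In Python, from bench import state, read_camera, r gives the robot as it stands. The module is installed in compiled form; this text tells all that it offers.
- The arm moves only by the tool step_arm, never from a script. Its argument "moves" is a list of rows, each a list of 7 numbers: the shift along the world's x, y, z in cm, then the turn, a rotation vector about the world's x, y, z in degrees, then the opening, from 0 (shut) to 1 (fully open). In form: [[x, y, z, rx, ry, rz, gripper], ...]. A call has 1 to 20 rows; each row shifts and turns the pose as measured when the row begins; what a row does not reach is not made up. A row lasts 1/10 s, in which the tool goes at most 50 mm and 8.59 degrees, less where a joint would pass 70% of its speed; a pose out of reach is approached as far as the arm can. A call with a gripper value outside its range is refused whole. The fingers move at their own pace and stop on an object; "force" is the grip in N (left out, the last holds). Time passes only in rows, so rows that do not move let the fingers close. It gives the time, the measured TCP pose, the force and the opening at its end, in the units of the state.
- state(): the state, without advancing time (a new reading comes with each control period).
- read_camera(name): name is "scene" or "top" or "wrist"; returns a dict with "color" (420x560x3 uint8, red, green, blue), "vertical_fov" (degrees; the focal length in pixels is half the picture's height over the tangent of half this angle, whatever the lens; pixels are square), "cx", "cy" (the principal point, pixels), "eye" and "attitude" of the camera in the world. Camera axes: x right, y up, looking along -z (the intrinsics and any distortion apply to the point x, -y, -z); pixel columns grow to the right and rows downward; lengths in m; the calibration is good to about 2 mm. A picture is of the moment at which its call begins. There is no depth.
- r.job_done(): hands the job in, once; it reports no verdict.
The state is a dict: "time": time; "joint_pos": joint angles; "qd": joint speeds; "effort": joint torques, N m; "tcp_pos": TCP position; "orientation": TCP orientation; "ft_force": force on the tool from outside, world axes, zero at the start; "ft_torque": the same for the moment, N m; "opening": finger opening in m.
Only numpy, scipy, OpenCV 4.12 (cv2) and the standard library are available. Lean on these libraries where they do the work, as an engineer would, in place of code of your own. Each camera call takes 0.05 s, during which the arm holds its last target. There are 200 camera calls.

### The job

Take the steel standpipe tube out of the wooden rack and push it, nose down, into the open push-in fitting on the base plate: past the grip and on until it has pushed the stiff valve hidden at the bottom fully open. How deep the valve sits is not known, so feel for it and stop there: pressing with more than 30 N wrecks it. Let go, leaving the tube upright in the fitting, and everything else where it stands.

Things in the scene. Friction and masses are not known exactly. Their poses are not given: they have to be found in the camera images.
- tube: rigid steel tube, 150 mm long, about 300 g, upright in one of the rack's three holes, the tallest thing there. Barrel 16 mm thick, conical nose at the foot (8 to 16 mm wide over the lowest 8 mm). Origin at the centre of the nose's flat lower end, z up along the tube. From 100 to 105 mm up a flange 30 mm wide, from 105 mm to the top a ribbed grip sleeve 24 mm wide
- tube_grip (a point): the place to grip the tube: on its axis, in the middle of the grip sleeve, 128 mm above its foot; z along the tube. Round, so it can be gripped in any direction; the flange below the fingers takes the push
- rack: fixed wooden block 70 x 210 x 60 mm (x, y, z) with three holes of 19 mm, 45 mm deep (floor 15 mm above the origin), in a row along its y at -65, 0 and +65 mm; origin under its centre. The tube and the two other tools stand in the holes, in any order
- base_plate: fixed grey steel plate 120 x 200 x 20 mm (x, y, z); origin under its centre. The two fittings stand on it, 50 mm either side of its centre along its y, in either order
- fitting: the open push-in fitting, fixed: upright round brass body 48 mm wide, 76 mm tall, on top a black collar 27 mm wide, 6 mm tall, and an open vertical bore of 18 mm. Origin under its centre, on the plate; z up. 14 to 30 mm below the mouth the nose must push through a ring of sprung teeth (about 5 to 8 N); then they drag with a few N and hold the tube against pulling out
- mouth (a point): centre of the fitting's open mouth, 82 mm above the fitting's origin, at the collar's top; z up. The top of the valve sits 34 to 58 mm straight below it, different each time
- valve (a joint): how far the tube's foot has pushed the valve down, m: 0 shut (as at the start), 0.005 fully open, on a hard stop. It is a stiff slide: it takes 8 N to start rising to 14 N at the stop, on top of the drag of the grip, and stays where it was pushed. The value does not tell how deep the valve sits
- blanked_fitting: fixed second fitting of the same size, closed by a steel plug with a round head 24 mm wide, 107 mm tall in all; origin under its centre
- tamper: tamping rod: a dark steel rod 16 mm thick with a flat 38 mm disc on top, 95 mm long, standing in a rack hole; origin at the centre of its foot; leave it alone
- gauge: short gauge pin, 15 mm thick with a square wooden 18 mm handle, 85 mm long, standing in a rack hole; origin at the centre of its foot; leave it alone
- spare_plug: spare steel blanking plug standing on the base plate between the fittings, 24 mm wide, 26 mm tall; origin under its centre; leave it alone
- tin: round aluminium sample tin, 64 mm wide, 45 mm tall, between rack and base plate, farther out; origin under its centre; leave it alone
- weight: steel surcharge ring, 110 mm wide, 20 mm thick, lying; origin under its centre; leave it alone
- spanner: spanner lying beyond the rack; leave it alone
There are look-alikes about, which are no part of the job. Leave any pink look-alike of the tube alone.

How it is judged:
By the outcome, as a careful person would: the job done as asked, in the order asked, and still so for the second after the job is handed in, with the robot touching nothing.
It also fails if it takes over 48 s, if anything falls off the work surface, if the arm or the gripper's body presses on something with over 40 N, if the wrist force passes 120 N, or if a joint passes its speed limit or range.

## Working session

There is one attempt and no reset: what is moved stays moved. The work goes in short steps, Python scripts to look and compute and a tool call to move; the robot and the scene stay as the last step left them, time stands still between calls to the robot, and variables do not carry over. Pictures are saved under pics/ and viewed, about 8 in all and at most 12, crops included, and the job is handed in when it is done.

Besides the shell and the picture viewer there is one more tool, called after "Call:" by a JSON object that holds its "method" and its "body", one argument or row to a line. step_arm: Moves the arm, as the interface text tells. Its arguments: {"type":"object","properties":{"moves":{"type":"array"},"force":{"type":"number"}},"required":["moves"]}

```bash
mkdir -p pics; cat > h.py <<'E'
import numpy as np, cv2
from scipy.spatial.transform import Rotation as R
from bench import state, read_camera, r
def cam(name,out=None):
    c=read_camera(name)
    if out: cv2.imwrite('pics/'+out,c['color'][:,:,::-1])
    return c
def rot(c):
    a=np.array(c['attitude'],float)
    return a if a.shape==(3,3) else (R.from_rotvec(a).as_matrix() if a.size==3 else R.from_quat(a).as_matrix())
def f(c): return c['color'].shape[0]/2/np.tan(np.radians(c['vertical_fov'])/2)
def ray(c,u,v):
    d=rot(c)@np.array([(u-c['cx'])/f(c),-(v-c['cy'])/f(c),-1]); return np.array(c['eye']),d
def onz(c,u,v,z):
    e,d=ray(c,u,v); return e+d*(z-e[2])/d[2]
def proj(c,p):
    q=rot(c).T@(np.array(p)-c['eye']); return c['cx']+f(c)*q[0]/-q[2], c['cy']-f(c)*q[1]/-q[2]
E
python3 - <<'E'
from h import *
for n in ['scene','top']:
    c=cam(n,n+'1.png'); print(n,{k:v for k,v in c.items() if k!='color'})
print(state())
E
```

```text
scene {'vertical_fov': 52.10390571653108, 'cx': 281.0207312002431, 'cy': 206.84168138586045, 'eye': array([ 1.03389005, -0.56096039,  0.63130932]), 'attitude': array([0.92349378, 0.28590624, 0.51421529])}
top {'vertical_fov': 48.175970414058206, 'cx': 283.5656485262434, 'cy': 205.37359650512855, 'eye': array([0.48690798, 0.03824009, 1.13480858]), 'attitude': array([ 0.10717382, -0.11697379, -1.53933004])}
{'time': 0.1, 'joint_pos': array([ 1.21898113e+00,  4.23805185e-01,  1.63065574e+00, -2.94974263e-05,
        1.08858688e+00, -1.90069034e-02]), 'qd': array([ 6.73286211e-04, -2.32677870e-03, -2.17987507e-03,  9.35299726e-04,
       -4.99651472e-05, -5.18273384e-04]), 'effort': array([ 6.40050312e-04, -5.58426476e+01, -2.82447267e+01, -5.59353191e-05,
        2.99533793e-03,  1.80689102e-05]), 'tcp_pos': array([0.20399482, 0.5902223 , 0.2305814 ]), 'orientation': array([-5.20303222e-01, -3.09796058e+00,  2.25396592e-03]), 'ft_force': array([-0.1124917 ,  0.04693892, -0.1684528 ]), 'ft_torque': array([-0.02795224,  0.02854681,  0.03335215]), 'opening': 0.08535521844462579}
```

View pics/top1.png

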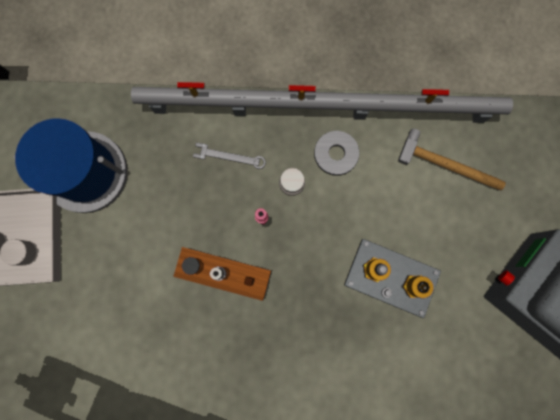

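View pics/scene1.png

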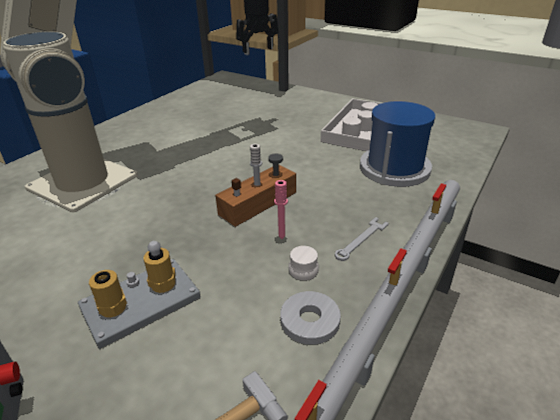

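The top view shows the tube (white ring) at about (218,273) in the middle hole. The open fitting is at about (421,287) and the blanked one at (378,269). The pink look-alike is at (261,215).

```bash
python3 - <<'E'
from h import *
t=cam('top'); s=cam('scene')
def tri(a,b):
    (e1,d1),(e2,d2)=ray(t,*a),ray(s,*b)
    A=np.stack([d1,-d2],1); k=np.linalg.lstsq(A,e2-e1,rcond=None)[0]
    p,q=e1+k[0]*d1,e2+k[1]*d2; return (p+q)/2,np.linalg.norm(p-q)
print('tube top',onz(t,217,273,.165),tri((217,273),(256,147)))
print('mouth',onz(t,423,288,.102),tri((423,288),(103,275)))
print('scene mouth',onz(s,103,275,.102))
hsv=cv2.cvtColor(t['color'],cv2.COLOR_RGB2HSV)
m=cv2.inRange(hsv,(3,140,60),(14,255,255)); m[:240]=0;m[310:]=0;m[:,290:]=0
m=cv2.morphologyEx(m,cv2.MORPH_CLOSE,np.ones((15,15)))
c=max(cv2.findContours(m,0,2)[0],key=cv2.contourArea); rr=cv2.minAreaRect(c);print(rr)
b=cv2.boxPoints(rr);print([onz(t,*p,.06).round(4) for p in b])
im=t['color'][:,:,::-1]
a=cv2.resize(im[240:310,165:285],None,fx=5,fy=5,interpolation=2);b=cv2.resize(im[235:320,340:445],None,fx=5,fy=5,interpolation=2)
b=b[:350] if 0 else b
H=max(a.shape[0],b.shape[0]);o=np.zeros((H,a.shape[1]+b.shape[1],3),'uint8');o[:a.shape[0],:a.shape[1]]=a;o[:b.shape[0],a.shape[1]:]=b
cv2.imwrite('pics/c1.png',cv2.resize(o,None,fx=.7,fy=.7))
E
```

```text
tube top [0.48350544 0.16604396 0.165     ] (array([0.48601193, 0.16860737, 0.16133518]), np.float64(0.006513425593264391))
mouth [ 0.46358179 -0.27393524  0.102     ] (array([ 0.46476316, -0.27258373,  0.10113806]), np.float64(0.0038978846244555093))
scene mouth [ 0.46738009 -0.2718422   0.102     ]
((222.0518798828125, 273.1805114746094), (92.5653076171875, 30.855100631713867), 14.931416511535645)
[array([0.4733, 0.278 , 0.06  ]), array([0.5409, 0.264 , 0.06  ]), array([0.4928, 0.0586, 0.06  ]), array([0.426 , 0.0743, 0.06  ])]
```

View pics/c1.png

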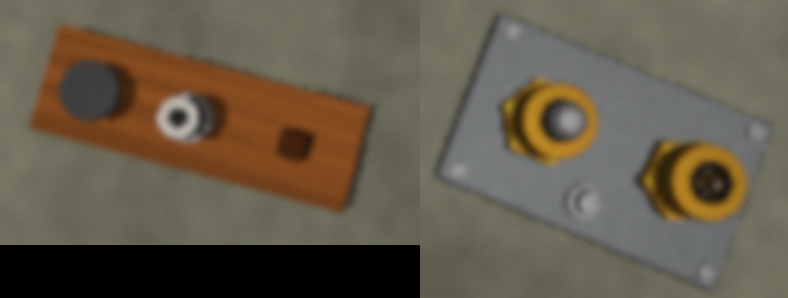

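The crop shows the tube ring at pixel (215.9,273.4) and the mouth at (423.4,287). That puts the tube near (0.483,0.168) and the mouth near (0.466,-0.274). I'll move above the tube.

Call:
{"method": "step_arm", "body": {
  "moves": [
    [2.3, -3.5, 0.1, 0, 0, 0, 1],
    [2.3, -3.5, 0.1, 0, 0, 0, 1],
    [2.3, -3.5, 0.1, 0, 0, 0, 1],
    [2.3, -3.5, 0.1, 0, 0, 0, 1],
    [2.3, -3.5, 0.1, 0, 0, 0, 1],
    [2.3, -3.5, 0.1, 0, 0, 0, 1],
    [2.3, -3.5, 0.1, 0, 0, 0, 1],
    [2.3, -3.5, 0.1, 0, 0, 0, 1],
    [2.3, -3.5, 0.1, 0, 0, 0, 1],
    [2.3, -3.5, 0.1, 0, 0, 0, 1],
    [2.3, -3.5, 0.1, 0, 0, 0, 1],
    [2.3, -3.5, 0.1, 0, 0, 0, 1]
  ]
}}

```text
time: 1.4
tcp_pos: [0.4843, 0.1573, 0.2424]
orientation: [0.506, 3.1, 0.001]
ft_force: [0.5, 0.2, 0.1]
opening: 0.0852
```

```bash
python3 - <<'E'
from h import *
c=cam('wrist','w1.png'); print({k:v for k,v in c.items() if k!='color'}); s=state(); print(s['time'],s['tcp_pos'],s['orientation'],s['joint_pos'],s['opening'])
print(proj(c,[.483,.168,.165]))
E
```

```text
{'vertical_fov': 58.36404189997172, 'cx': 269.9504055374952, 'cy': 216.48345666921645, 'eye': array([0.4155123 , 0.1800773 , 0.38600161]), 'attitude': array([-0.24333484, -0.17532675,  1.23797647])}
1.45 [0.48763975 0.1531769  0.24277398] [ 5.08092249e-01  3.09682850e+00 -1.33716005e-03] [ 0.2823803   0.2402121   1.87000701 -0.00258614  1.02870938 -0.96184523] 0.08510445097869215
(np.float64(286.18691992260955), np.float64(222.79230867181693))
```

View pics/w1.png

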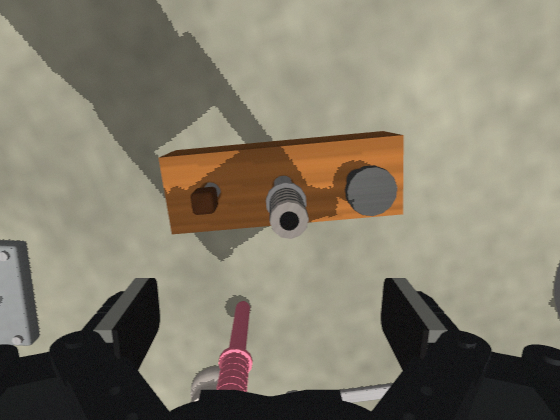

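The tube top shows at (289,220), against a prediction of (286,223), so the estimate is good to about 1–2 mm.

```bash
python3 - <<'E'
from h import *
c=cam('wrist'); t=cam('top'); s=state(); p=onz(c,289,220,.165); print(p,(p-s['tcp_pos'])*100,s['tcp_pos'])
print('pink',onz(t,261,215,.15),proj(c,[.483,.168,.165]))
E
```

```text
[0.48550104 0.16588668 0.165     ] [ 0.07884686  0.88623917 -7.7236834 ] [0.48471257 0.15702429 0.24223683]
pink [0.60713591 0.08110799 0.15      ] (np.float64(291.03276874006934), np.float64(215.23693790569283))
```

Call:
{"method": "step_arm", "body": {
  "moves": [
    [0, 1.0, -1, 0, 0, 0, 1],
    [0, 0, 0, 0, 0, 0, 1],
    [0, 0, 0, 0, 0, 0, 1]
  ]
}}

```text
time: 1.85
tcp_pos: [0.4829, 0.1696, 0.2307]
orientation: [-0.51, -3.098, -0.001]
ft_force: [-1.0, 0.3, -0.1]
opening: 0.085
```

```bash
python3 - <<'E'
from h import *
c=cam('wrist','w2.png'); s=state()
p=proj(c,[.484,.167,.165]); print(p,s['tcp_pos'],s['qd'].round(4))
u,v=map(int,p); g=cv2.cvtColor(c['color'],cv2.COLOR_RGB2GRAY)[v-30:v+30,u-30:u+30]
m=cv2.inRange(g,0,45); n,l,st,ce=cv2.connectedComponentsWithStats(m)
for i in range(1,n):
    if st[i,4]>60: print(st[i],ce[i]+[u-30,v-30],onz(c,*(ce[i]+[u-30,v-30]),.165))
E
```

```text
(np.float64(266.77201074277303), np.float64(239.33122359942462)) [0.48275193 0.16965708 0.23065359] [-0.0074 -0.005  -0.0035 -0.0003  0.0046 -0.0041]
[ 25  17  20  19 286] [270.36363636 234.96503497] [0.4821062 0.169878  0.165    ]
```

Call:
{"method": "step_arm", "body": {
  "moves": [
    [0, 0, -2, 0, 0, 0, 1],
    [0, 0, -2, 0, 0, 0, 1],
    [0, 0, -2, 0, 0, 0, 1],
    [0, 0, -2, 0, 0, 0, 1],
    [0, 0, -1.2, 0, 0, 0, 1],
    [0, 0, 0, 0, 0, 0, 1]
  ]
}}

```text
time: 2.5
tcp_pos: [0.4812, 0.1749, 0.1369]
orientation: [0.495, 3.102, 0.003]
ft_force: [0.1, -0.1, 0.4]
opening: 0.0852
```

Call:
{"method": "step_arm", "body": {
  "moves": [
    [0.1, -0.5, -0.8, 0, 0, 0, 1],
    [0, 0, 0, 0, 0, 0, 1],
    [0, 0, 0, 0, 0, 0, 1]
  ]
}}

```text
time: 2.8
tcp_pos: [0.4831, 0.1704, 0.1298]
orientation: [0.493, 3.1, 0.005]
ft_force: [-0.3, 0.7, 1.0]
opening: 0.0855
```

Call:
{"method": "step_arm", "body": {
  "moves": [
    [-0.1, 0, -0.4, 0, 0, 0, 1],
    [0, 0, 0, 0, 0, 0, 0],
    [0, 0, 0, 0, 0, 0, 0],
    [0, 0, 0, 0, 0, 0, 0],
    [0, 0, 0, 0, 0, 0, 0],
    [0, 0, 0, 0, 0, 0, 0],
    [0, 0, 0, 0, 0, 0, 0],
    [0, 0, 0, 0, 0, 0, 0]
  ],
  "force": 80
}}

```text
time: 3.6
tcp_pos: [0.4831, 0.1702, 0.1275]
orientation: [0.493, 3.097, 0.006]
ft_force: [-0.0, -0.3, -0.2]
opening: 0.0219
```

```bash
python3 - <<'E'
from h import *
s=state(); print(s)
E
```

```text
{'time': 3.6, 'joint_pos': array([ 3.14868897e-01,  4.11508633e-01,  1.95293173e+00,  1.48935312e-03,
        7.70414777e-01, -9.41551083e-01]), 'qd': array([-0.00046841, -0.00097332,  0.00018176,  0.00035383,  0.0004415 ,
       -0.00232677]), 'effort': array([ 1.82587439e-01, -4.70879781e+01, -2.05051160e+01,  1.03249701e-01,
       -1.27128242e-01, -3.23861077e-04]), 'tcp_pos': array([0.4830943 , 0.17018959, 0.12745978]), 'orientation': array([0.49257367, 3.09713375, 0.00625752]), 'ft_force': array([-0.00290477, -0.31662346, -0.16038264]), 'ft_torque': array([-0.15071059,  0.09454595,  0.02502989]), 'opening': 0.021865517509799846}
```

Call:
{"method": "step_arm", "body": {
  "moves": [
    [0, 0, 1, 0, 0, 0, 0],
    [0, 0, 2, 0, 0, 0, 0],
    [0, 0, 2, 0, 0, 0, 0],
    [0, 0, 2.5, 0, 0, 0, 0],
    [0, 0, 2.5, 0, 0, 0, 0],
    [0, 0, 2.5, 0, 0, 0, 0],
    [0, 0, 1.5, 0, 0, 0, 0],
    [0, 0, 0, 0, 0, 0, 0]
  ]
}}

```text
time: 4.4
tcp_pos: [0.4802, 0.17, 0.2732]
orientation: [0.494, 3.101, 0.005]
ft_force: [0.6, 0.9, -4.1]
opening: 0.0225
```

Call:
{"method": "step_arm", "body": {
  "moves": [
    [-0.1, -3.2, 0, 0, 0, 0, 0],
    [-0.1, -3.2, 0, 0, 0, 0, 0],
    [-0.1, -3.2, 0, 0, 0, 0, 0],
    [-0.1, -3.2, 0, 0, 0, 0, 0],
    [-0.1, -3.2, 0, 0, 0, 0, 0],
    [-0.1, -3.2, 0, 0, 0, 0, 0],
    [-0.1, -3.2, 0, 0, 0, 0, 0],
    [-0.1, -3.2, 0, 0, 0, 0, 0],
    [-0.1, -3.2, 0, 0, 0, 0, 0],
    [-0.1, -3.2, 0, 0, 0, 0, 0],
    [-0.1, -3.2, 0, 0, 0, 0, 0],
    [-0.1, -3.2, 0, 0, 0, 0, 0],
    [-0.1, -3.2, 0, 0, 0, 0, 0],
    [0, 0, 0, 0, 0, 0, 0],
    [0, 0, 0, 0, 0, 0, 0]
  ]
}}

```text
time: 5.9
tcp_pos: [0.455, -0.2586, 0.2595]
orientation: [-0.488, -3.084, -0.013]
ft_force: [-0.5, 0.1, -3.4]
opening: 0.0221
```

```bash
python3 - <<'E'
from h import *
s=state(); print(s['time'],s['tcp_pos'],s['orientation'],s['joint_pos'],s['ft_force'])
M=R.from_rotvec(s['orientation']).as_matrix(); print(M)
c=cam('scene'); w=cam('wrist','w3.png')
foot=s['tcp_pos']+M@[0,0,.1125]; print('foot',foot,proj(c,foot),'mouth',proj(c,[.466,-.2735,.102]),proj(w,[.466,-.2735,.102]))
im=c['color'][:,:,::-1]; cv2.imwrite('pics/s2.png',cv2.resize(im[130:330,20:230],None,fx=3,fy=3,interpolation=2))
E
```

```text
5.9 [ 0.45497848 -0.25860672  0.259461  ] [-0.48755146 -3.08434899 -0.01334489] [-5.40085264e-01  2.49271731e-01  1.81437017e+00  9.55683897e-04
  1.09869317e+00 -1.79777396e+00] [-0.5433357   0.07720873 -3.39842165]
[[-0.95107059  0.30848612 -0.01735094]
 [ 0.30832443  0.95121301  0.01139507]
 [ 0.02001966  0.0054878  -0.99978453]]
foot [ 0.4530265  -0.25732477  0.14698524] (np.float64(97.76478273625304), np.float64(248.16272253138658)) mouth (np.float64(101.71101067500149), np.float64(275.27911908370197)) (np.float64(256.2541321201918), np.float64(221.03646021709673))
```

View pics/s2.png

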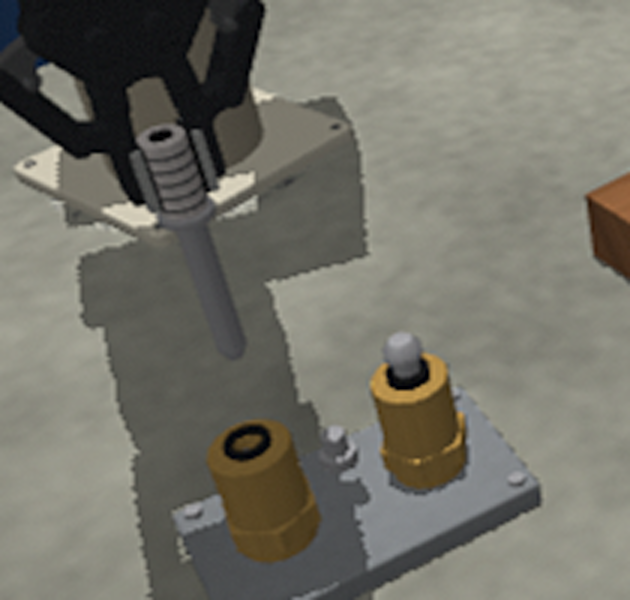

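View pics/w3.png

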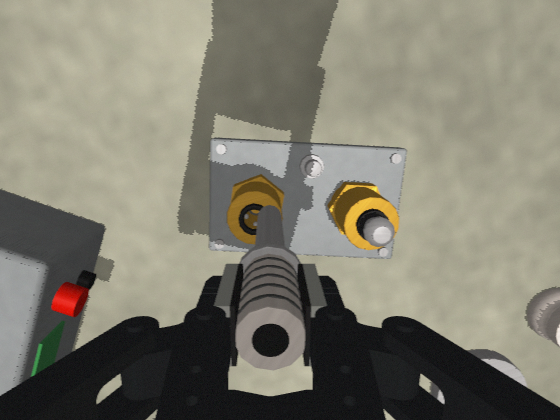

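The tube foot is at scene pixel (96.7,246.7), where I predicted it. The mouth is at scene (102.7,277) and wrist about (253,218). The tool has picked up about 1.2° of tilt, which I'll correct.

```bash
python3 - <<'E'
from h import *
w=cam('wrist');c=cam('scene');t=cam('top')
print(onz(w,253.5,217.5,.102),onz(c,102.7,277,.102),onz(t,423.4,287,.102)); s=state(); print(s['tcp_pos'],s['orientation'])
# scene foot height check
print(onz(c,96.7,246.7,.147))
E
```

```text
[ 0.46277867 -0.27427855  0.102     ] [ 0.47103056 -0.27541424  0.102     ] [ 0.46574836 -0.27483699  0.102     ]
[ 0.45587893 -0.25767527  0.26053411] [-0.48342631 -3.08683108 -0.01181543]
[ 0.44817657 -0.25574091  0.147     ]
```

Call:
{"method": "step_arm", "body": {
  "moves": [
    [0.5, -0.8, 0, -0.6, -0.9, 0, 0],
    [0.5, -0.9, 0, 0, 0, 0, 0],
    [0, 0, 0, 0, 0, 0, 0],
    [0, 0, 0, 0, 0, 0, 0]
  ]
}}

```text
time: 6.55
tcp_pos: [0.4676, -0.2747, 0.2611]
orientation: [0.481, 3.102, -0.002]
ft_force: [-0.3, -0.1, -3.9]
opening: 0.0225
```

```bash
cat > st.py <<'E'
from h import *
s=state(); M=R.from_rotvec(s['orientation']).as_matrix(); z=M[:,2]
print(s['time'],'tcp',s['tcp_pos'].round(4),'foot',(s['tcp_pos']+z*.1125).round(4),'tiltfix deg',np.degrees([-z[1],z[0]]).round(2),'F',s['ft_force'].round(2),'T',s['ft_torque'].round(2))
E
python3 st.py; python3 - <<'E'
from h import *
c=cam('scene'); im=c['color'][:,:,::-1]; a=cv2.resize(im[190:310,60:150],None,fx=5,fy=5,interpolation=2)
t=cam('wrist')['color'][:,:,::-1]; b=cv2.resize(t[140:300,190:350],None,fx=2.2,fy=2.2,interpolation=2)
o=np.zeros((600,802,3),'uint8'); o[:600,:450]=a; o[:352,450:802]=b
cv2.imwrite('pics/s3.png',o[:, :800])
E
```

```text
6.55 tcp [ 0.4676 -0.2747  0.2611] foot [ 0.4679 -0.2749  0.1486] tiltfix deg [0.11 0.14] F [-0.31 -0.05 -3.86] T [-0.   -0.02 -0.  ]
```

View pics/s3.png

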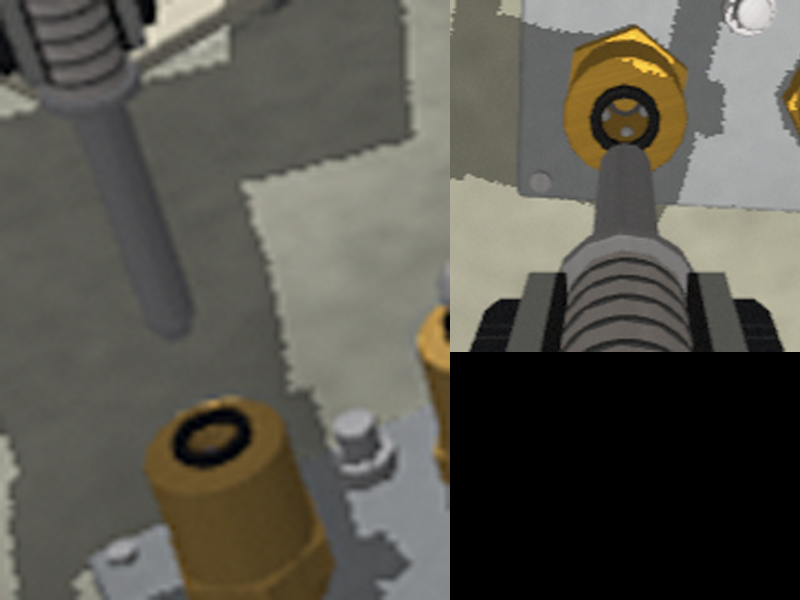

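In the wrist crop the mouth ring and tube line up sideways, with the ring centre at wrist (270,193.6). In the scene view the foot is at (93.6,255.5) and the ring at (102.4,277.2).

```bash
python3 - <<'E'
from h import *
w=cam('wrist');c=cam('scene')
print(onz(w,270,193.6,.102),onz(c,102.4,277.2,.102),onz(c,93.6,255.5,.1486), proj(c,[.4679,-.2749,.1486]))
print(proj(w,[.4679,-.2749,.1486]))
E
python3 st.py
```

```text
[ 0.46328092 -0.27374106  0.102     ] [ 0.47098604 -0.27601856  0.102     ] [ 0.46474944 -0.27458217  0.1486    ] (np.float64(94.6505580939837), np.float64(256.2565518795602))
(np.float64(270.32027194156694), np.float64(214.7457086808656))
6.75 tcp [ 0.4674 -0.2745  0.261 ] foot [ 0.4676 -0.2747  0.1485] tiltfix deg [0.11 0.13] F [-0.14 -0.16 -3.5 ] T [ 0.02  0.01 -0.06]
```

Call:
{"method": "step_arm", "body": {
  "moves": [
    [0, 0, -1.2, 0, 0, 0, 0],
    [0, 0, -1.2, 0, 0, 0, 0],
    [0, 0, -1.0, 0, 0, 0, 0],
    [0, 0, 0, 0, 0, 0, 0],
    [0, 0, 0, 0, 0, 0, 0]
  ]
}}

```text
time: 7.25
tcp_pos: [0.4663, -0.2737, 0.2228]
orientation: [0.481, 3.104, -0.001]
ft_force: [-0.1, -0.3, -3.8]
opening: 0.0223
```

```bash
python3 st.py; python3 - <<'E'
from h import *
c=cam('scene'); im=c['color'][:,:,::-1]; a=cv2.resize(im[235:310,75:135],None,fx=7,fy=7,interpolation=2)
t=cam('wrist')['color'][:,:,::-1]; b=cv2.resize(t[120:260,210:330],None,fx=3,fy=3,interpolation=2)
o=np.zeros((525,780,3),'uint8'); o[:525,:420]=a; o[:420,420:780]=b
cv2.imwrite('pics/s4.png',o)
E
```

```text
7.25 tcp [ 0.4663 -0.2737  0.2228] foot [ 0.4663 -0.2737  0.1103] tiltfix deg [0.03 0.01] F [-0.11 -0.34 -3.85] T [ 0.04 -0.03 -0.  ]
```

View pics/s4.png

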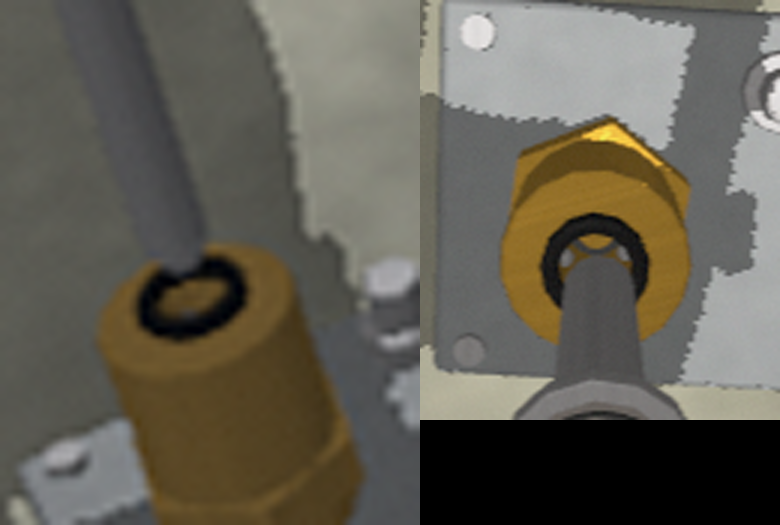

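```bash
python3 - <<'E'
from h import *
c=cam('scene');w=cam('wrist')
print('scene offset mm',1e3*(onz(c,102.4,277.4,.102)-onz(c,101,273.3,.1103)))
print('proj foot',proj(c,[.4663,-.2737,.1103]),proj(w,[.4663,-.2737,.1103]))
mw=(210+175.5/3,120+267/3); print(mw,onz(w,*mw,.102))
E
```

```text
scene offset mm [ 1.60159527 -0.91841518 -8.3       ]
proj foot (np.float64(100.50185865068141), np.float64(271.972566817061)) (np.float64(270.61313704584734), np.float64(213.53665082648192))
(268.5, 209.0) [ 0.46478425 -0.27483237  0.102     ]
```

The two views agree on about −1 mm in y and cancel in x. I'll descend carefully.

Call:
{"method": "step_arm", "body": {
  "moves": [
    [0, -0.1, -0.3, 0, 0, 0, 0],
    [0, 0, -0.4, 0, 0, 0, 0],
    [0, 0, -0.4, 0, 0, 0, 0],
    [0, 0, -0.3, 0, 0, 0, 0]
  ]
}}

```text
time: 7.85
tcp_pos: [0.4676, -0.2756, 0.2101]
orientation: [0.481, 3.1, -0.004]
ft_force: [-0.6, -0.3, -3.7]
opening: 0.0223
```

```bash
python3 st.py
```

```text
7.85 tcp [ 0.4676 -0.2756  0.2101] foot [ 0.4681 -0.2759  0.0976] tiltfix deg [0.18 0.25] F [-0.6  -0.35 -3.68] T [ 0.01 -0.02  0.  ]
```

Foot is about 4 mm inside with no contact. I'll continue.

Call:
{"method": "step_arm", "body": {
  "moves": [
    [-0.1, 0.1, -0.3, 0, 0, 0, 0],
    [0, 0, -0.3, 0, 0, 0, 0],
    [0, 0, 0, 0, 0, 0, 0]
  ]
}}

```text
time: 8.15
tcp_pos: [0.4661, -0.2742, 0.2028]
orientation: [0.481, 3.101, -0.003]
ft_force: [-0.1, -0.3, -3.1]
opening: 0.0221
```

```bash
python3 st.py
```

```text
8.15 tcp [ 0.4661 -0.2742  0.2028] foot [ 0.4664 -0.2745  0.0903] tiltfix deg [0.13 0.18] F [-0.06 -0.27 -3.14] T [-0.   -0.   -0.04]
```

Call:
{"method": "step_arm", "body": {
  "moves": [
    [0, 0, -0.3, 0.1, 0.2, 0, 0],
    [0, 0, -0.3, 0, 0, 0, 0],
    [0, 0, 0, 0, 0, 0, 0]
  ]
}}

```text
time: 8.45
tcp_pos: [0.4662, -0.2743, 0.1963]
orientation: [-0.481, -3.104, 0.001]
ft_force: [0.0, 0.5, -2.1]
opening: 0.0224
```

```bash
python3 st.py
```

```text
8.45 tcp [ 0.4662 -0.2743  0.1963] foot [ 0.4662 -0.2744  0.0838] tiltfix deg [ 0.03 -0.02] F [ 0.05  0.54 -2.13] T [0.01 0.02 0.01]
```

Call:
{"method": "step_arm", "body": {
  "moves": [
    [0, 0, -0.3, 0, 0, 0, 0],
    [0, 0, -0.3, 0, 0, 0, 0],
    [0, 0, 0, 0, 0, 0, 0]
  ]
}}

```text
time: 8.75
tcp_pos: [0.4668, -0.2747, 0.1908]
orientation: [0.481, 3.103, -0.002]
ft_force: [-0.7, -0.6, -2.8]
opening: 0.0223
```

```bash
python3 st.py
```

```text
8.75 tcp [ 0.4668 -0.2747  0.1908] foot [ 0.4669 -0.2749  0.0783] tiltfix deg [0.09 0.06] F [-0.73 -0.57 -2.76] T [0.   0.04 0.04]
```

Call:
{"method": "step_arm", "body": {
  "moves": [
    [0, 0, -0.3, 0, 0, 0, 0],
    [0, 0, -0.2, 0, 0, 0, 0],
    [0, 0, 0, 0, 0, 0, 0]
  ]
}}

```text
time: 9.05
tcp_pos: [0.4669, -0.2747, 0.1856]
orientation: [0.481, 3.103, -0.002]
ft_force: [-0.3, 1.0, -2.9]
opening: 0.0224
```

```bash
python3 st.py
```

```text
9.05 tcp [ 0.4669 -0.2747  0.1856] foot [ 0.467  -0.2749  0.0731] tiltfix deg [0.09 0.08] F [-0.28  0.95 -2.86] T [-0.06 -0.04 -0.02]
```

Call:
{"method": "step_arm", "body": {
  "moves": [
    [0, 0, -0.2, 0, 0, 0, 0],
    [0, 0, -0.2, 0, 0, 0, 0]
  ]
}}

```text
time: 9.25
tcp_pos: [0.467, -0.2748, 0.1816]
orientation: [0.481, 3.103, -0.003]
ft_force: [-1.5, 0.8, -0.5]
opening: 0.0225
```

```bash
python3 st.py;python3 - <<'E'
from h import *
c=cam('scene'); im=c['color'][:,:,::-1]; a=cv2.resize(im[190:310,60:150],None,fx=5,fy=5,interpolation=2)
t=cam('wrist')['color'][:,:,::-1]; b=cv2.resize(t[120:260,210:326],None,fx=3,fy=3,interpolation=2)
o=np.zeros((600,798,3),'uint8'); o[:600,:450]=a; o[:420,450:798]=b
cv2.imwrite('pics/s5.png',o)
E
```

```text
9.25 tcp [ 0.467  -0.2748  0.1816] foot [ 0.4672 -0.2751  0.0691] tiltfix deg [0.11 0.1 ] F [-1.47  0.81 -0.55] T [0.03 0.18 0.01]
```

View pics/s5.png

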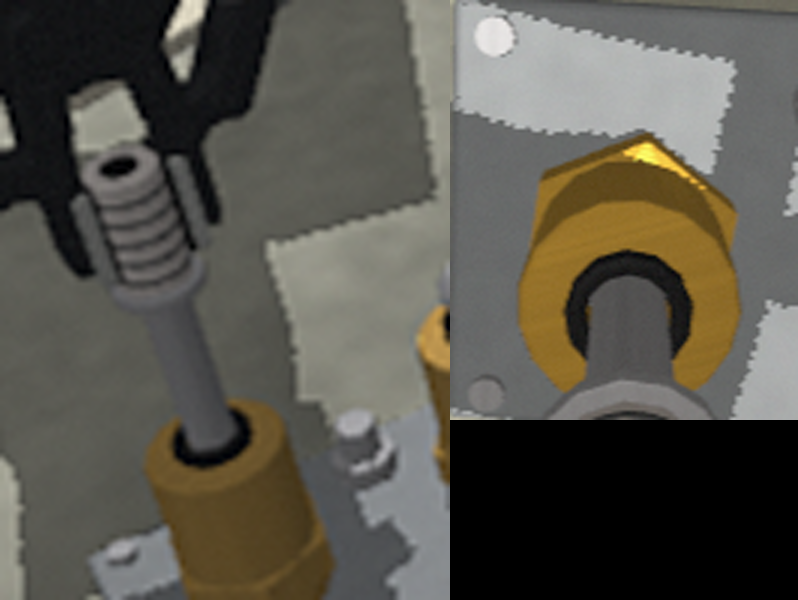

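The tube is standing in the mouth, about 33 mm in. I'll press on in small steps.

Call:
{"method": "step_arm", "body": {
  "moves": [
    [0, 0, -0.2, 0, 0, 0, 0]
  ]
}}

```text
time: 9.45
tcp_pos: [0.4669, -0.2748, 0.1791]
orientation: [0.481, 3.103, -0.003]
ft_force: [-0.1, 0.1, -1.7]
opening: 0.0222
```

Call:
{"method": "step_arm", "body": {
  "moves": [
    [0, 0, -0.2, 0, 0, 0, 0]
  ]
}}

```text
time: 9.55
tcp_pos: [0.467, -0.2749, 0.177]
orientation: [0.481, 3.103, -0.003]
ft_force: [-0.3, 0.4, -1.7]
opening: 0.0224
```

Call:
{"method": "step_arm", "body": {
  "moves": [
    [0, 0, -0.2, 0, 0, 0, 0]
  ]
}}

```text
time: 9.65
tcp_pos: [0.467, -0.2749, 0.1749]
orientation: [0.481, 3.103, -0.003]
ft_force: [-0.5, 0.9, -1.0]
opening: 0.022
```

Call:
{"method": "step_arm", "body": {
  "moves": [
    [0, 0, -0.2, 0, 0, 0, 0]
  ]
}}

```text
time: 9.75
tcp_pos: [0.467, -0.2749, 0.1728]
orientation: [0.481, 3.103, -0.003]
ft_force: [-1.6, -0.2, -0.4]
opening: 0.0222
```

Call:
{"method": "step_arm", "body": {
  "moves": [
    [0, 0, -0.15, 0, 0, 0, 0]
  ]
}}

```text
time: 9.85
tcp_pos: [0.4671, -0.275, 0.1714]
orientation: [0.481, 3.103, -0.003]
ft_force: [-1.2, 1.6, 7.9]
opening: 0.0221
```

Call:
{"method": "step_arm", "body": {
  "moves": [
    [0, 0, -0.15, 0, 0, 0, 0]
  ]
}}

```text
time: 9.95
tcp_pos: [0.4674, -0.2751, 0.1706]
orientation: [0.481, 3.102, -0.003]
ft_force: [-2.2, 1.0, 9.9]
opening: 0.0225
```

Call:
{"method": "step_arm", "body": {
  "moves": [
    [0, 0, -0.15, 0, 0, 0, 0]
  ]
}}

```text
time: 10.05
tcp_pos: [0.4676, -0.2752, 0.1701]
orientation: [0.481, 3.102, -0.003]
ft_force: [-4.4, 3.1, 11.8]
opening: 0.0223
```

Valve contact at TCP z ≈ 0.172. I'll relieve the side load and keep going in small steps.

Call:
{"method": "step_arm", "body": {
  "moves": [
    [-0.06, 0.03, -0.12, 0, 0, 0, 0]
  ]
}}

```text
time: 10.15
tcp_pos: [0.4673, -0.2751, 0.1699]
orientation: [0.481, 3.101, -0.004]
ft_force: [-3.3, 2.0, 10.4]
opening: 0.0227
```

Call:
{"method": "step_arm", "body": {
  "moves": [
    [-0.03, 0.02, -0.12, 0, 0, 0, 0]
  ]
}}

```text
time: 10.25
tcp_pos: [0.4673, -0.2751, 0.1699]
orientation: [0.481, 3.1, -0.004]
ft_force: [-3.6, 1.3, 9.7]
opening: 0.0222
```

```bash
python3 st.py
```

```text
10.25 tcp [ 0.4673 -0.2751  0.1699] foot [ 0.4678 -0.2754  0.0574] tiltfix deg [0.19 0.23] F [-3.56  1.3   9.71] T [0.44 0.67 0.04]
```

The push scales with the commanded offset, so I'll raise it gradually.

Call:
{"method": "step_arm", "body": {
  "moves": [
    [-0.04, 0.02, -0.16, 0.15, 0.2, 0, 0]
  ]
}}

```text
time: 10.35
tcp_pos: [0.4674, -0.2751, 0.1696]
orientation: [0.481, 3.103, -0.002]
ft_force: [-1.8, 0.9, 11.1]
opening: 0.0223
```

Call:
{"method": "step_arm", "body": {
  "moves": [
    [-0.03, 0.01, -0.18, 0.1, 0.15, 0, 0]
  ]
}}

```text
time: 10.45
tcp_pos: [0.4676, -0.2753, 0.1693]
orientation: [0.481, 3.104, -0.001]
ft_force: [-3.1, 1.6, 12.8]
opening: 0.0224
```

Call:
{"method": "step_arm", "body": {
  "moves": [
    [-0.03, 0.01, -0.18, 0.1, 0.1, 0, 0]
  ]
}}

```text
time: 10.55
tcp_pos: [0.4677, -0.2755, 0.1691]
orientation: [-0.481, -3.104, -0.001]
ft_force: [-4.3, 2.6, 14.5]
opening: 0.0222
```

```bash
python3 st.py
```

```text
10.55 tcp [ 0.4677 -0.2755  0.1691] foot [ 0.4676 -0.2754  0.0566] tiltfix deg [-0.05 -0.02] F [-4.35  2.59 14.46] T [0.56 0.88 0.04]
```

Call:
{"method": "step_arm", "body": {
  "moves": [
    [-0.07, 0.04, -0.18, 0, 0, 0, 0]
  ],
  "force": 100
}}

```text
time: 10.65
tcp_pos: [0.4674, -0.2754, 0.1686]
orientation: [0.481, 3.104, 0.0]
ft_force: [-3.4, 1.8, 11.1]
opening: 0.0217
```

Call:
{"method": "step_arm", "body": {
  "moves": [
    [-0.07, 0.04, -0.19, 0, 0, 0, 0]
  ]
}}

```text
time: 10.75
tcp_pos: [0.4673, -0.2753, 0.1682]
orientation: [0.481, 3.102, -0.001]
ft_force: [-3.1, 1.7, 12.6]
opening: 0.022
```

Call:
{"method": "step_arm", "body": {
  "moves": [
    [-0.06, 0.03, -0.2, 0, 0, 0, 0]
  ]
}}

```text
time: 10.85
tcp_pos: [0.4673, -0.2753, 0.1678]
orientation: [0.481, 3.101, -0.002]
ft_force: [-3.8, 2.4, 14.2]
opening: 0.0221
```

```bash
python3 st.py
```

```text
10.85 tcp [ 0.4673 -0.2753  0.1678] foot [ 0.4677 -0.2755  0.0553] tiltfix deg [0.09 0.21] F [-3.77  2.44 14.16] T [0.57 0.81 0.04]
```

Call:
{"method": "step_arm", "body": {
  "moves": [
    [-0.07, 0.04, -0.2, 0.1, 0.2, 0, 0]
  ]
}}

```text
time: 10.95
tcp_pos: [0.4673, -0.2753, 0.1675]
orientation: [0.481, 3.102, -0.001]
ft_force: [-2.7, 1.9, 14.3]
opening: 0.0218
```

Call:
{"method": "step_arm", "body": {
  "moves": [
    [-0.07, 0.04, -0.2, 0, 0.1, 0, 0]
  ]
}}

```text
time: 11.05
tcp_pos: [0.4674, -0.2753, 0.1673]
orientation: [0.481, 3.102, -0.002]
ft_force: [-3.6, 2.4, 14.4]
opening: 0.022
```

Call:
{"method": "step_arm", "body": {
  "moves": [
    [-0.07, 0.04, -0.21, 0, 0, 0, 0]
  ]
}}

```text
time: 11.15
tcp_pos: [0.4674, -0.2753, 0.1671]
orientation: [0.481, 3.1, -0.003]
ft_force: [-4.6, 2.1, 15.3]
opening: 0.022
```

```bash
python3 st.py
```

```text
11.15 tcp [ 0.4674 -0.2753  0.1671] foot [ 0.4678 -0.2756  0.0546] tiltfix deg [0.15 0.22] F [-4.56  2.09 15.3 ] T [ 0.58  0.9  -0.05]
```

Call:
{"method": "step_arm", "body": {
  "moves": [
    [-0.07, 0.04, -0.22, 0.1, 0.2, 0, 0]
  ]
}}

```text
time: 11.25
tcp_pos: [0.4674, -0.2752, 0.1668]
orientation: [0.482, 3.102, -0.002]
ft_force: [-4.1, 2.3, 15.2]
opening: 0.0216
```

Call:
{"method": "step_arm", "body": {
  "moves": [
    [-0.07, 0.04, -0.23, 0.1, 0.1, 0, 0]
  ]
}}

```text
time: 11.35
tcp_pos: [0.4675, -0.2753, 0.1665]
orientation: [0.482, 3.102, -0.002]
ft_force: [-3.8, 1.9, 20.0]
opening: 0.0219
```

Call:
{"method": "step_arm", "body": {
  "moves": [
    [-0.07, 0.04, -0.24, 0, 0.1, 0, 0]
  ]
}}

```text
time: 11.45
tcp_pos: [0.4676, -0.2754, 0.1665]
orientation: [0.482, 3.102, -0.003]
ft_force: [-6.1, 3.8, 23.0]
opening: 0.0225
```

```bash
python3 st.py
```

```text
11.45 tcp [ 0.4676 -0.2754  0.1665] foot [ 0.4679 -0.2756  0.054 ] tiltfix deg [0.14 0.14] F [-6.11  3.8  23.  ] T [0.93 1.12 0.01]
```

The hard stop shows clearly: the force rose from 15 to 20 to 23 N with no further motion, after about 5.3 mm of travel. I'll unload, then release.

Call:
{"method": "step_arm", "body": {
  "moves": [
    [-0.05, 0.03, 0, 0, 0, 0, 0],
    [-0.03, 0.02, 0, 0, 0, 0, 0]
  ]
}}

```text
time: 11.65
tcp_pos: [0.4665, -0.2748, 0.1668]
orientation: [0.482, 3.101, -0.004]
ft_force: [1.1, -2.1, -4.3]
opening: 0.0224
```

```bash
python3 st.py
```

```text
11.65 tcp [ 0.4665 -0.2748  0.1668] foot [ 0.4668 -0.2751  0.0543] tiltfix deg [0.15 0.15] F [ 1.1  -2.09 -4.25] T [-0.22 -0.16  0.03]
```

Call:
{"method": "step_arm", "body": {
  "moves": [
    [0, 0, 0, 0, 0, 0, 0.3],
    [0, 0, 0, 0, 0, 0, 0.6],
    [0, 0, 0, 0, 0, 0, 1],
    [0, 0, 0, 0, 0, 0, 1],
    [0, 0, 0, 0, 0, 0, 1],
    [0, 0, 0, 0, 0, 0, 1]
  ]
}}

```text
time: 12.25
tcp_pos: [0.4676, -0.2753, 0.1669]
orientation: [0.481, 3.1, -0.004]
ft_force: [-0.4, -0.4, -0.1]
opening: 0.0854
```

Call:
{"method": "step_arm", "body": {
  "moves": [
    [0, 0, 1, 0, 0, 0, 1],
    [0, 0, 2, 0, 0, 0, 1],
    [0, 0, 2, 0, 0, 0, 1],
    [0, 0, 2.5, 0, 0, 0, 1],
    [0, 0, 2.5, 0, 0, 0, 1],
    [0, 0, 0, 0, 0, 0, 1],
    [0, 0, 0, 0, 0, 0, 1]
  ]
}}

```text
time: 12.95
tcp_pos: [0.4671, -0.2749, 0.2739]
orientation: [0.481, 3.099, -0.005]
ft_force: [-0.2, 0.6, 0.0]
opening: 0.0853
```

```bash
python3 st.py;python3 - <<'E'
from h import *
c=cam('scene'); w=cam('wrist')
top=[.4668,-.2750,.0543+.150]; print(proj(c,top),proj(w,top))
cv2.imwrite('pics/s6.png',np.hstack([cv2.resize(c['color'][:,:,::-1],(400,300)),cv2.resize(w['color'][:,:,::-1],(400,300))]))
cv2.imwrite('pics/s6.png',np.vstack([cv2.imread('pics/s6.png'),cv2.resize(c['color'][100:310,20:300,::-1],(800,300))[:, :]]) if 0 else np.hstack([cv2.resize(c['color'][150:350,20:220,::-1],(400,400)),cv2.resize(w['color'][:,:,::-1],(400,300)).copy() if 0 else cv2.resize(w['color'][:,70:490,::-1],(400,400))]))
E
```

```text
12.95 tcp [ 0.4671 -0.2749  0.2739] foot [ 0.4676 -0.2753  0.1614] tiltfix deg [0.21 0.29] F [-0.15  0.57  0.01] T [-0.04  0.05  0.  ]
(np.float64(84.93429474232698), np.float64(230.25667091274846)) (np.float64(270.4677302671368), np.float64(232.69310376801948))
```

View pics/s6.png

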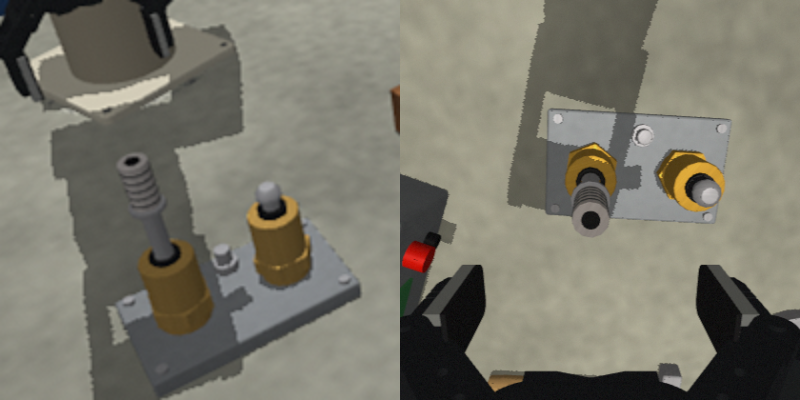

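The tube stands upright and released. Its top is at scene pixel (86,230), against a predicted (85,230) for the pressed depth.

```bash
python3 -c "
from h import *
print(r.job_done())"
```

```text
the job is handed in; nothing more can be done
None
```

The tube is in the open push-in fitting, standing upright and released. I handed the job in at about 13 s of the 48 s allowed.

- **Valve:** I felt it at about 44 mm below the mouth and pushed it about 5 mm further, to where it stopped. There the wrist reading rose from 15 to 23 N with no further motion. Adding the weight of the tube, that is about 27 N on the tube, part of it taken by the grip's drag. The limit is 30 N.
- **Last checks:** After I let go and backed off, the wrist force was about 0. The tube top sat within a few pixels of where a fully pressed tube should be, in both the scene and wrist views. I moved nothing else, and the base plate items looked unmoved, but I took no final picture of the rack area.
- **What disagreed:**
  - The three camera views differed by up to 8 mm on the mouth's x position, so I used the middle value and the foot went in without touching.
  - The teeth gave only about 1–3 N of the 5–8 N expected whenever I read the force, possibly because many readings were taken with the arm at rest.
  - A side load of up to about 7 N built up during the final push. I countered it with small sideways corrections and unloaded it before letting go.
- **Not confirmed:** I had no direct reading of the valve, so "fully open" rests on the travel and the hard stop.

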